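# Step the sample-number indicator on to the next sample

## Robot

A 6-joint arm with a two-finger parallel gripper is mounted at the origin on a cart in front of the work surface, level with it; the furniture and walls round the work are solid. World frame = base frame: x ahead of the robot, y to its left, z up, the work surface at z = 0. Lengths are in mm, angles in rad, forces in N, time in s.
With the tool pointing down it reaches from about 250 to 725 mm from the base axis. Payload 4 kg.
Tool frame: the origin (TCP) lies between the finger pads; the fingertips stand 17 mm ahead of it and the grasp point (between the pads) lies 2 mm behind it; z points along the fingers, y is the line along which they close (so a half turn about z gives the same grasp; the last joint's range is limited). The gripper opens to 85 mm and grips with 20 to 120 N. Pads are 22 mm wide; open, the fingers measure 114 mm over their backs; the gripper's body (76 mm by 85 mm) begins 54 mm behind the grasp point. The pads swing forward as they close: fully open they stand 13 mm farther back than shut.
Start: joints at [-1.263, 0.241, 0.005, 1.335, 0, 1.571], TCP at [151.479, -476.501, 248.306] pointing down, gripper open.
Joint ranges: [-2.72, 2.72], [-1.05, 1.87], [-1.09, 1.28], [-1.99, 2.15], [-1.42, 1.44], [-3.14, 3.14]. Speed limits (rad/s): [2.79, 2.79, 3.14, 3.14, 3.14, 3.14].

## Interface

Orientations are given as a unit quaternion [w, x, y, z].
In Python, from rig import r, grab_frame, calibration, workorder gives the robot as it stands.
- The arm moves only by the shell command python3 -m crank 'ROWS' [FORCE]. ROWS is JSON, a list of rows, each a list of 7 numbers: the turn, a rotation vector about the world's x, y, z in rad, then the shift along the world's x, y, z in cm, then the opening, from 0 (shut) to 1 (fully open). In form: [[wx, wy, wz, dx, dy, dz, jaw], ...]. A call has 1 to 8 rows; each row shifts and turns the commanded pose from where the row before left it; what a row does not reach is not made up. A row lasts 1/10 s, in which the tool goes at most 50 mm and 8.59 degrees, less where a joint would pass 70% of its speed; a pose out of reach is approached as far as the arm can. A call with a gripper value outside its range is refused whole. The fingers move at their own pace and stop on an object; FORCE is the grip in N (left out, the last holds). Time passes only in rows, so rows that do not move let the fingers close. It gives the time, the measured TCP pose, the force, the opening and the grip force at its end, in the units of the state.
- r.read_state(): the state, without advancing time (a new reading comes with each control period).
- grab_frame(name): name is "scene" or "top"; returns (picture, depth): 384x512x3 uint8, red, green, blue; 384x512 float32, mm along the optical axis (not along the pixel's ray), 0 where there is no reading.
- calibration(name): a dict with "vertical_fov" (degrees; the focal length in pixels is half the picture's height over the tangent of half this angle, whatever the lens; pixels are square), "cx", "cy" (the principal point, pixels), "position" and "orientation" of the camera in the world. Camera axes: x right, y up, looking along -z (the intrinsics and any distortion apply to the point x, -y, -z); pixel columns grow to the right and rows downward; lengths in mm; the calibration is good to about 2 mm. A picture is of the moment at which its call begins. calibration takes no time and is no camera call.
- workorder.hand_in(): hands the job in; it is judged then, once.
The state is a dict: "time_s": time; "joints": joint angles; "qvel": joint speeds; "joint_torque": joint torques, N m; "tool_pos": TCP position; "tool_rot": TCP orientation; "wrist_force": force on the tool from outside, world axes, zero at the start; "torque": the same for the moment, N m; "finger_gap": finger opening in mm; "finger_force": force on a finger pad.
Only numpy, scipy, OpenCV 4.12 (cv2) and the standard library are available. Lean on these libraries where they do the work, as an engineer would, in place of code of your own. Each camera call takes 0.05 s, during which the arm holds its last target. There are 200 camera calls.

## Task

The next coffee on this table is sample number 58. Using the two step keys of the sample-number indicator, bring a 5 to the pointers of the left window and an 8 to the pointers of the right one, each digit fully home. Press with a gentle hand, let both keys come back up and do not disturb the bowl, tray and timer beside it.

Things in the scene. Friction and masses are not known exactly. Their poses are not given: they have to be found in the camera images.
- indicator: Sample-number indicator: grey wedge-shaped desk instrument; its suction feet hold it fast to the table. 130 mm deep (x), 124 wide (y), 26 high in front, 89 at the back. Origin: centre of its underside; z up, -x faces the operator, +y is its left. On the aluminium face, which rises to the back at 30 degrees, a round step key sits below each of two windows. More than 35 N on it is too rough.
- tens_key_top (a point): Centre of the dished top of the left step key (tens): round black cap 21 mm across, 20 mm proud of the face at rest. The point rides with the key. Site z points out of the face: up and towards the operator, 30 degrees off vertical; press along -z (the finger itself may lean some 15 degrees off that). Site y points to the indicator's left. Nothing else near is over 3 mm proud.
- units_key_top (a point): The same point of the right step key (units), 50 mm to the right of the left key; same axes.
- tens_key (a joint): Travel of the left key in m: 0 up; spring 2 to 3.5 N. At 4.5 mm the ratchet takes up the drum and the force jumps to 5 N (more if fast), then eases to 3 N; the drum clicks over at 11 to 12 mm. At 12 mm the key meets a rubber stop: 15 N more per mm. A full stroke steps one digit; a shorter one leaves the drum back or half way. It must come up (under 1 mm) before the next stroke.
- units_key (a joint): Travel of the right key in m; the same in every way, for the right drum.
- tens_drum (a joint): Angle in rad of the drum in the left window, worked by the left key only. 0.6283 a step, forward only (0, 1 ... 9, 0), never wrapped: angle / 0.6283 is the digit at the pointers; 3.142 shows 5, so does 9.425. A spring detent rests it on whole digits. It starts on or near 0, 1, 2 or 3. No carry between drums.
- units_drum (a joint): The same for the drum in the right window and the right key: 5.027 shows 8, so does 11.310. It starts on or near 3, 4, 5 or 6.
- bowl: The nearest white porcelain cupping bowl black inside, 92 mm across, 60 mm high, in front of the indicator to the left. Origin: centre of its underside. To be left alone.
- tray: Blue sample tray with a bag of green beans, 216 x 122 mm, 49 mm high, left of the indicator. Origin: centre of its underside. To be left alone.
- timer: White brew timer, 68 x 64 x 17 mm, lying in front of the indicator to the right. Origin: centre of its underside. To be left alone.
- tens_window (a point): Centre of the left window's clear pane (18 mm up the slope x 24 mm wide), 48 mm up the slope from the left key's centre. Behind it one digit of the drum, about 12 mm tall, black on white, upright for the operator; two small dark pointers at the window's sides mark the line of its middle. Axes as the key's point.
- units_window (a point): Centre of the right window's clear pane (18 mm up the slope x 24 mm wide), 48 mm up the slope from the right key's centre. Behind it one digit of the drum, about 12 mm tall, black on white, upright for the operator; two small dark pointers at the window's sides mark the line of its middle. Axes as the key's point.

How it is judged:
By the outcome, as a careful person would: the job done as asked, in the order asked, and still so for the second after the job is handed in, with the robot touching nothing.
It also fails if it takes over 59 s, if anything falls off the work surface, if the arm or the gripper's body presses on something with over 40 N, if the wrist force passes 120 N, or if a joint passes its speed limit or range.

## Working session

There is one attempt and no reset: what is moved stays moved. The work goes in short steps, Python scripts to look and compute and a shell command to move; the robot and the scene stay as the last step left them, time stands still between calls to the robot, and variables do not carry over. Pictures are saved under pics/ and viewed, at most 10 in all, crops included, and the job is handed in when it is done.

```bash
mkdir -p pics
cat > h.py <<'E'
import numpy as np,cv2
from rig import r,grab_frame,calibration,workorder
from scipy.spatial.transform import Rotation as R
def shot(n,f):
    p,d=grab_frame(n); np.savez('pics/%s.npz'%f,p=p,d=d); cv2.imwrite('pics/%s.png'%f,p[...,::-1]); return p,d
def w(n,u,v,z):
    c=calibration(n); f=192/np.tan(np.radians(c['vertical_fov'])/2)
    q=np.array(c['orientation']); 
    return np.array(c['position'])+R.from_quat(q[[1,2,3,0]]).apply([(u-c['cx'])/f*z,-(v-c['cy'])/f*z,-z])
E
python3 - <<'E'
from h import *
for n in('scene','top'):
    shot(n,n+'0'); print(calibration(n))
print(r.read_state())
a=cv2.imread('pics/scene0.png');b=cv2.imread('pics/top0.png')
cv2.imwrite('pics/both.png',np.hstack([a,b])[:, :])
E
```

```text
{'vertical_fov': 55.842335099577156, 'cx': 249.05854515338243, 'cy': 188.11663907860702, 'position': array([ -8.50191729, 535.89761751, 564.93992251]), 'orientation': array([-0.39478782, -0.19799567,  0.41055144,  0.79773918])}
{'vertical_fov': 46.424389161601255, 'cx': 253.54715357393368, 'cy': 194.87347460185973, 'position': array([ 321.25046579,  102.38139679, 1059.8071819 ]), 'orientation': array([-0.66993138, -0.07967962,  0.08955029,  0.73268264])}
{'time_s': 0.1, 'joints': array([-1.26304244e+00,  2.41318075e-01,  3.88363971e-03,  1.33520159e+00,
       -4.98431847e-06,  1.57078347e+00]), 'qvel': array([ 0.00019338, -0.00170139,  0.0016065 , -0.0004485 ,  0.00152059,
        0.0014352 ]), 'joint_torque': array([-9.43435371e-04, -3.73137867e+01,  2.53010023e+01,  1.08497276e-02,
        6.78734909e-05, -5.28939665e-06]), 'tool_pos': array([ 151.29967615, -476.01035237,  247.52114225]), 'tool_rot': array([-9.08598665e-04,  9.88182881e-01,  1.53276702e-01, -1.43442408e-04]), 'wrist_force': array([-0.4558299 , -0.0578139 ,  0.98259653]), 'torque': array([ 0.01179861,  0.00076201, -0.01546101]), 'finger_force': 0.0, 'finger_gap': 85.92276430788257}
```

View pics/scene0.png

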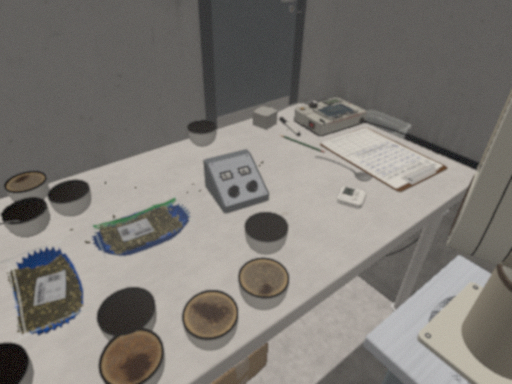

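View pics/top0.png

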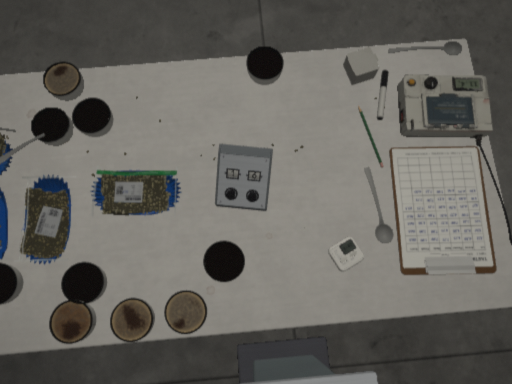

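The indicator stands at about (237,180) in scene and (244,177) in top. The keys are near (231,193) and (252,195) in top. I'll enlarge both views.

Run:
```python
from h import *
a=cv2.imread('pics/scene0.png')[145:215,198:273];b=cv2.imread('pics/top0.png')[140:215,208:280]
f=lambda i:cv2.resize(i,(400,400*i.shape[0]//i.shape[1]),interpolation=cv2.INTER_CUBIC)
a,b=f(a),f(b);h=max(len(a),len(b));o=np.zeros((h,800,3),np.uint8);o[:len(a),:400]=a;o[:len(b),400:]=b
cv2.imwrite('pics/crop0.png',o); print(a.shape,b.shape)
```

```text
(373, 400, 3) (416, 400, 3)
```

View pics/crop0.png

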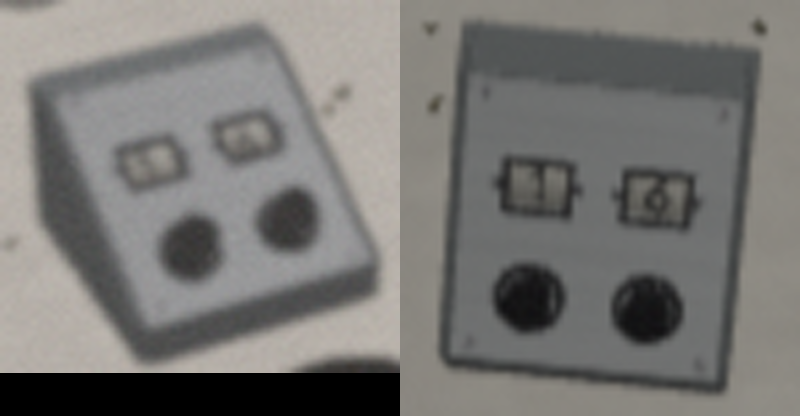

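The top crop shows a 1 on the left and a 6 on the right. The key caps are at top pixels (231.4,193.6) and (252.5,195.6). Next I'll use depth to fit the face and the key tops.

Run:
```python
from h import *
def cloud(n,f,u0,u1,v0,v1):
    z=np.load('pics/%s.npz'%f); d=z['d'];P=[]
    for v in range(v0,v1):
        for u in range(u0,u1):
            if d[v,u]>0:P.append([*w(n,u,v,d[v,u]),z['p'][v,u].mean()])
    return np.array(P)
for n,f,b in(('top','top0',(210,278,140,215)),('scene','scene0',(200,272,148,213))):
    P=cloud(n,f,*b); g=P[:,3]
    tz=P[P[:,2]<12]; print(n,'table z',np.median(tz[:,2]))
    F=P[(P[:,2]>25)&(P[:,2]<88)]
    best=0
    rng=np.random.default_rng(0)
    for _ in range(500):
        a=F[rng.choice(len(F),3,False),:3]; nn=np.cross(a[1]-a[0],a[2]-a[0]); nn/=np.linalg.norm(nn)+1e-9
        if nn[2]<0:nn=-nn
        if nn[2]<.7: continue
        k=abs((F[:,:3]-a[0])@nn)<1.5
        if k.sum()>best:best=k.sum();K=k
    c=F[K,:3].mean(0); nn=np.linalg.svd(F[K,:3]-c)[2][2]; nn*=np.sign(nn[2])
    print('normal',nn,'tilt',np.degrees(np.arccos(nn[2])),'az',np.degrees(np.arctan2(nn[1],nn[0])),'c',c,best,'std',((F[K,:3]-c)@nn).std())
    h=(P[:,:3]-c)@nn
    T=P[(h>14)&(h<26)&(P[:,2]<75)]
    _,lab,cen=cv2.kmeans(T[:,:3].astype(np.float32),2,None,(3,50,.01),5,2)
    for i in range(2):
        q=T[lab[:,0]==i]; print('key',len(q),q[:,:3].mean(0),np.median((q[:,:3]-c)@nn), (q[:,:3].max(0)+q[:,:3].min(0))/2)
    np.save('pics/%s_P.npy'%n,P)
```

```text
Traceback (most recent call last):
  File "h.py", line 7, in w
    c=calibration(n); f=192/np.tan(np.radians(c['vertical_fov'])/2)
ValueError: time passes only in moves, steps and waits
```

```bash
sed -i 's/^def w/C={n:calibration(n) for n in ("scene","top")}\ndef w/; s/c=calibration(n); f=/c=C[n]; f=/' h.py
cat > fit.py <<'E'
from h import *
def cloud(n,f,u0,u1,v0,v1):
    z=np.load('pics/%s.npz'%f); d=z['d']
    return np.array([[*w(n,u,v,d[v,u]),u,v] for v in range(v0,v1) for u in range(u0,u1) if d[v,u]>0])
for n,f,b in(('top','top0',(210,278,140,215)),('scene','scene0',(200,272,148,213))):
    P=cloud(n,f,*b)
    tz=P[P[:,2]<12]; print(n,'table z',np.median(tz[:,2]))
    F=P[(P[:,2]>25)&(P[:,2]<88)]
    best=0
    rng=np.random.default_rng(0)
    for _ in range(500):
        a=F[rng.choice(len(F),3,False),:3]; nn=np.cross(a[1]-a[0],a[2]-a[0]); nn/=np.linalg.norm(nn)+1e-9
        if nn[2]<0:nn=-nn
        if nn[2]<.7: continue
        k=abs((F[:,:3]-a[0])@nn)<1.5
        if k.sum()>best:best=k.sum();K=k
    c=F[K,:3].mean(0); nn=np.linalg.svd(F[K,:3]-c)[2][2]; nn*=np.sign(nn[2])
    print('normal',nn,'tilt',np.degrees(np.arccos(nn[2])),'az',np.degrees(np.arctan2(nn[1],nn[0])),'c',c,best,'std',((F[K,:3]-c)@nn).std())
    h=(P[:,:3]-c)@nn
    T=P[(h>14)&(h<26)&(P[:,2]<80)]
    _,lab,cen=cv2.kmeans(T[:,:3].astype(np.float32),2,None,(3,50,.01),5,2)
    for i in range(2):
        q=T[lab[:,0]==i]; print('key',len(q),q.mean(0),np.median((q[:,:3]-c)@nn), (q[:,:3].max(0)+q[:,:3].min(0))/2)
E
python3 fit.py
```

```text
top table z 0.7084475065253173
normal [-0.49295095  0.09372861  0.86499382] tilt 30.118000412408826 az 169.2344124170434 c [602.39671695 100.30599724  58.14309137] 1338 std 0.8334423434800772
key 68 [569.93766539 131.18791319  59.64656907 229.97058824 194.83823529] 20.618453703120274 [570.88910192 131.16621995  58.45099999]
key 64 [560.75568527  82.36997738  59.74964995 251.46875    196.859375  ] 20.368524674805478 [561.87303392  82.28444664  60.12044317]
scene table z -0.9012292335424945
normal [-0.48536209  0.0954471   0.86908774] tilt 29.647198909069512 az 168.87467091073742 c [598.80825941 101.85814524  56.3471868 ] 1306 std 0.8088230414897267
key 62 [564.75741018 132.1625219   56.62901558 234.87096774 189.27419355] 20.08608845109339 [565.61439795 131.9811967   55.50434941]
key 57 [555.40580363  83.28283787  56.74899983 253.38596491 183.96491228] 19.558656397870656 [555.91136747  82.36068414  55.84304206]
```

```bash
cat > goal.py <<'E'
from h import *
n=np.array([-.489,.0945,.867]);n/=np.linalg.norm(n)
tens=np.array([567.4,131.7,58.2]);units=np.array([558.1,82.8,58.2])
y=np.array([n[1],-n[0],0]);y=-y/np.linalg.norm(y)   # tool y = to the right
M=np.c_[np.cross(y,-n),y,-n]
def to(key,off):
    s=r.read_state();q=np.array(s['tool_rot']);q=q[[1,2,3,0]]
    rv=(R.from_matrix(M)*R.from_quat(q).inv()).as_rotvec()
    t=key+n*(off+17)
    print('t',s['time_s'],'rv',rv.round(4),'shift mm',(t-s['tool_pos']).round(1),'F',s['wrist_force'].round(2))
E
python3 -c "
from goal import *
print(n,y);to(tens,60)"
```

```text
[-0.48906352  0.09451228  0.86711262] [-0.18974096 -0.98183419 -0.        ]
t 0.1 rv [ 0.029  -0.526  -0.4877] shift mm [ 378.4  615.  -122.6] F [-0.46 -0.06  0.98]
```

```bash
python3 -m crank '[[0.002,-0.033,-0.03,2.36,3.84,-0.3,0],[0.002,-0.033,-0.03,2.36,3.84,-0.3,0],[0.002,-0.033,-0.03,2.36,3.84,-0.3,0],[0.002,-0.033,-0.03,2.36,3.84,-0.3,0],[0.002,-0.033,-0.03,2.36,3.84,-0.3,0],[0.002,-0.033,-0.03,2.36,3.84,-0.3,0],[0.002,-0.033,-0.03,2.36,3.84,-0.3,0],[0.002,-0.033,-0.03,2.36,3.84,-0.3,0]]'
python3 -m crank '[[0.002,-0.033,-0.03,2.36,3.84,-1.2,0],[0.002,-0.033,-0.03,2.36,3.84,-1.2,0],[0.002,-0.033,-0.03,2.36,3.84,-1.2,0],[0.002,-0.033,-0.03,2.36,3.84,-1.2,0],[0.002,-0.033,-0.03,2.36,3.84,-1.2,0],[0.002,-0.033,-0.03,2.36,3.84,-1.2,0],[0.002,-0.033,-0.03,2.36,3.84,-1.2,0],[0,0,0,0,0,0,0]]'
python3 -c "
from goal import *
to(tens,60)"
```

```text
time_s: 0.9
tool_pos: [340.5, -167.7, 224.0]
tool_rot: [0.012, 0.991, 0.032, 0.132]
wrist_force: [1.1, 0.3, -0.6]
finger_gap: -0.2
finger_force: 0.0
time_s: 1.7
tool_pos: [502.0, -5.6, 138.1]
tool_rot: [-0.004, 0.97, -0.007, 0.242]
wrist_force: [-2.0, -0.7, -0.1]
finger_gap: -0.2
finger_force: 0.0
t 1.7 rv [-0.0148 -0.0314 -0.1794] shift mm [ 27.7 144.6 -13.1] F [-1.97 -0.75 -0.13]
```

```bash
python3 -m crank '[[-0.002,-0.005,-0.03,0.46,2.4,-0.22,0],[-0.002,-0.005,-0.03,0.46,2.4,-0.22,0],[-0.002,-0.005,-0.03,0.46,2.4,-0.22,0],[-0.002,-0.005,-0.03,0.46,2.4,-0.22,0],[-0.002,-0.005,-0.03,0.46,2.4,-0.22,0],[-0.002,-0.005,-0.03,0.46,2.4,-0.22,0],[0,0,0,0,0,0,0],[0,0,0,0,0,0,0]]'
python3 -c "
from goal import *
to(tens,60);print(r.read_state()['joints'].round(3));shot('top','top1');shot('scene','scene1')
a=cv2.imread('pics/scene1.png')[120:230,178:298];b=cv2.imread('pics/top1.png')[125:235,188:308]
cv2.imwrite('pics/c1.png',cv2.resize(np.hstack([a,b]),(800,367),interpolation=cv2.INTER_CUBIC))"
```

```text
time_s: 2.5
tool_pos: [527.9, 1.6, 126.9]
tool_rot: [-0.007, 0.966, -0.0, 0.258]
wrist_force: [0.6, 0.8, -0.7]
finger_gap: 0.0
finger_force: 0.0
t 2.5 rv [-0.0143  0.0013 -0.194 ] shift mm [  1.8 137.4  -1.9] F [ 0.59  0.81 -0.69]
[-0.006  0.101 -0.675  0.274  0.017  3.141]
```

View pics/c1.png

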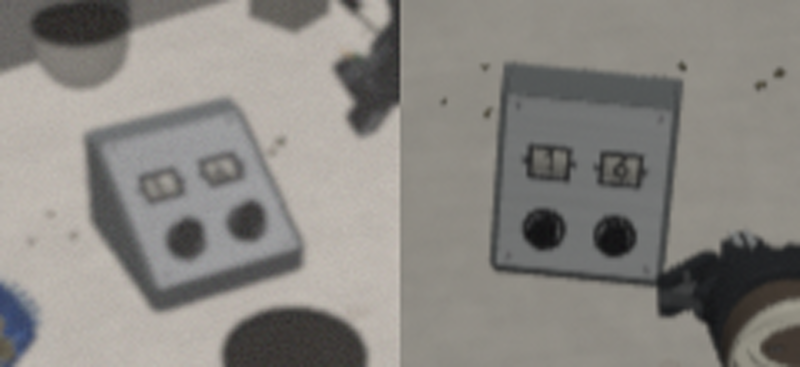

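The tool is still to the right of the indicator because joint 6 is at its limit. The digits read 1 and 6, though the 1 sits slightly high. I'll use a tool roll 90 degrees back.

```bash
echo "M=np.c_[-M[:,1],M[:,0],M[:,2]]" > t; sed -i '/^M=/r t' goal.py; python3 -c "
from goal import *
print(M);to(tens,60)"
```

```text
[[ 0.18974096  0.85136082  0.48906352]
 [ 0.98183419 -0.16452678 -0.09451228]
 [ 0.          0.49811213 -0.86711262]]
t 2.6 rv [-0.7754  0.0637  1.1797] shift mm [  1.8 137.4  -2.1] F [ 0.3   0.62 -1.18]
```

```bash
python3 -m crank '[[-0.0775,0.0064,0.118,0,0.8,0.1,0],[-0.0775,0.0064,0.118,0,0.8,0.1,0],[-0.0775,0.0064,0.118,0,0.8,0.1,0],[-0.0775,0.0064,0.118,0,0.8,0.1,0],[-0.0775,0.0064,0.118,0,0.8,0.1,0],[-0.0775,0.0064,0.118,0,0.8,0.1,0],[-0.0775,0.0064,0.118,0,0.8,0.1,0],[-0.0775,0.0064,0.118,0,0.8,0.1,0]]'
python3 -m crank '[[-0.0775,0.0064,0.118,0,1.2,0,0],[-0.0775,0.0064,0.118,0,1.2,0,0],[0,0,0,0,1.2,0,0],[0,0,0,0,1.2,0,0],[0,0,0,0,1.2,0,0],[0,0,0,0,1.2,0,0],[0,0,0,0,0,0,0],[0,0,0,0,0,0,0]]'
python3 -c "
from goal import *
to(tens,60);print(r.read_state()['joints'].round(3))"
```

```text
time_s: 3.4
tool_pos: [528.1, 65.9, 135.4]
tool_rot: [0.163, 0.823, 0.51, 0.191]
wrist_force: [0.2, 0.1, 0.1]
finger_gap: 0.1
finger_force: 0.0
time_s: 4.2
tool_pos: [528.0, 137.8, 135.0]
tool_rot: [0.199, 0.745, 0.615, 0.164]
wrist_force: [0.7, 0.6, -0.3]
finger_gap: 0.1
finger_force: 0.0
t 4.2 rv [-0.0001 -0.0006 -0.0006] shift mm [  1.7   1.1 -10. ] F [ 0.71  0.58 -0.33]
[ 0.402  0.161 -0.561  0.405 -0.281  2.099]
```

```bash
python3 -m crank '[[0,0,0,0.45,-0.06,-0.92,0],[0,0,0,0.45,-0.06,-0.92,0],[0,0,0,0.45,-0.06,-0.92,0],[0,0,0,0.45,-0.06,-0.92,0],[0,0,0,0.45,-0.07,-0.92,0],[0,0,0,0.46,-0.07,-0.92,0],[0,0,0,0,0,0,0]]'
python3 -c "
from goal import *
to(tens,8);shot('top','top2');shot('scene','scene2')
a=cv2.imread('pics/scene2.png')[130:220,193:293];b=cv2.imread('pics/top2.png')[130:220,188:288]
cv2.imwrite('pics/c2.png',cv2.resize(np.hstack([a,b]),(800,360),interpolation=cv2.INTER_CUBIC))"
```

```text
time_s: 4.9
tool_pos: [554.8, 133.2, 78.0]
tool_rot: [0.198, 0.745, 0.615, 0.163]
wrist_force: [-0.7, 0.4, 0.5]
finger_gap: -0.3
finger_force: 0.0
t 4.9 rv [ 0.0007 -0.0031  0.0003] shift mm [0.4 0.9 1.9] F [-0.66  0.45  0.5 ]
```

View pics/c2.png

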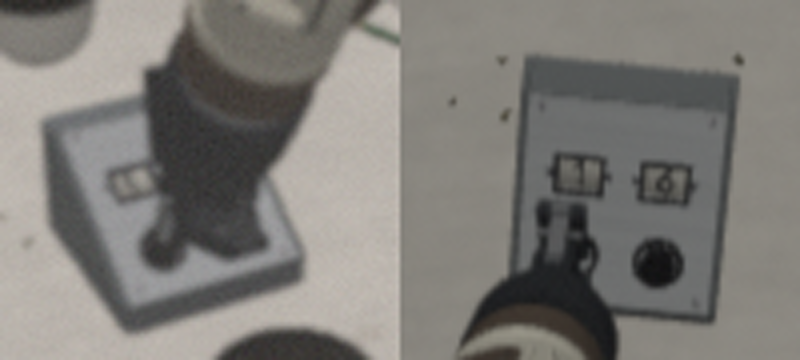

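Run:
```python
from goal import *
def proj(nm,p):
    c=C[nm];f=192/np.tan(np.radians(c['vertical_fov'])/2);q=np.array(c['orientation'])
    a=R.from_quat(q[[1,2,3,0]]).inv().apply(p-c['position']);return c['cx']+f*a[0]/-a[2],c['cy']-f*a[1]/-a[2]
s=r.read_state();tip=np.array(s['tool_pos'])-17*n
out=[]
for nm,f,(u,v) in(('scene','scene2',(205,140)),('top','top2',(205,165))):
    im=cv2.imread('pics/%s.png'%f)[v:v+60,u:u+60]
    im=cv2.convertScaleAbs(cv2.resize(im,(390,390),interpolation=cv2.INTER_CUBIC),alpha=1.8,beta=20)
    k=im.copy()
    for p,col in((tip,(0,0,255)),(tens,(0,255,0)),(tip+60*n,(255,0,0))):
        a,b=proj(nm,p);cv2.circle(im,(int((a-u+.5)*6.5),int((b-v+.5)*6.5)),4,col,1)
        print(nm,a,b)
    out.append(im)
    d=np.load('pics/%s.npz'%f)['d'];P=np.array([w(nm,a,b,d[b,a]) for b in range(v,v+60) for a in range(u,u+60) if d[b,a]>0])
    L=(P-tens)@M; L[:,2]*=-1   # x=left? y=up-slope z=height over key top
    k=(L[:,2]>4)&(L[:,2]<26); print('finger pts',k.sum(),L[k].min(0),L[k].max(0),L[k].mean(0))
cv2.imwrite('pics/c3.png',np.hstack(out))
```

```text
scene 235.23818715680238 186.79797240867566
scene 234.3750836084096 188.1510274301766
scene 240.55158360099588 174.8250160871217
finger pts 24 [ -1.12164229 -16.05721558   8.25198556] [ 9.40928881  3.769872   25.37286744] [ 6.76945911 -7.08709556 18.95703428]
top 229.74824497836372 197.14166008664296
top 229.86356070873217 196.07566286590438
top 227.0074538608345 204.9256809888587
finger pts 6 [-44.84263243  -3.41561114   4.29091101] [-8.10108589  8.40853563 24.38323539] [-15.39446137   5.83684653  14.03680935]
```

View pics/c3.png

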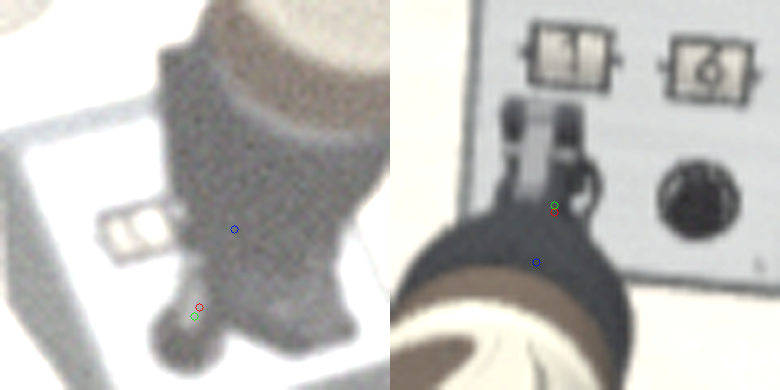

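Tip (red) and key centre (green) coincide within about 2 mm in both views: (235,187) against (234,188) in scene, and (230,197) against (230,196) in top. Now I'll find contact slowly.

```bash
cat > st.py <<'E'
from goal import *
s=r.read_state();L=(np.array(s['tool_pos'])-17*n-tens)@M
print('t',round(s['time_s'],2),'height %.2f left %.2f up %.2f'%(-L[2],L[0],L[1]),'Fn %.2f'%(s['wrist_force']@n),s['wrist_force'].round(2))
E
python3 -m crank '[[0,0,0,0.1,0,-0.17,0],[0,0,0,0.1,0,-0.17,0],[0,0,0,0.1,0,-0.17,0]]' >/dev/null; python3 st.py
python3 -m crank '[[0,0,0,0.1,-0.02,-0.17,0]]' >/dev/null; python3 st.py
python3 -m crank '[[0,0,0,0.1,-0.02,-0.17,0]]' >/dev/null; python3 st.py
python3 -m crank '[[0,0,0,0.1,-0.02,-0.17,0]]' >/dev/null; python3 st.py
```

```text
t 5.3 height 2.31 left 0.50 up 0.43 Fn -0.56 [ 0.14  0.54 -0.62]
t 5.4 height 0.22 left 0.45 up 0.38 Fn 2.70 [-1.21  0.45  2.39]
t 5.5 height -1.77 left 0.43 up 0.39 Fn 2.30 [-0.87  1.03  2.05]
t 5.6 height -3.80 left 0.44 up 0.40 Fn 2.41 [-1.87  0.65  1.65]
```

```bash
python3 -m crank '[[0,0,0,0.1,-0.02,-0.17,0],[0,0,0,0.1,-0.02,-0.17,0],[0,0,0,0.1,-0.02,-0.17,0]]' >/dev/null; python3 st.py
for i in 1 2; do python3 -m crank '[[0,0,0,0.05,-0.01,-0.087,0]]' >/dev/null; python3 st.py; done
python3 -m crank '[[0,0,0,0.025,-0.005,-0.043,0]]' >/dev/null; python3 st.py
```

```text
t 5.9 height -9.82 left 0.46 up 0.41 Fn 3.73 [-2.48  1.06  2.78]
t 6.0 height -10.93 left 0.42 up 0.40 Fn 3.14 [-1.37  0.58  2.79]
t 6.1 height -11.83 left 0.45 up 0.47 Fn 8.29 [-4.4   1.74  6.89]
t 6.2 height -12.08 left 0.43 up 0.43 Fn 10.02 [-6.73  1.38  7.61]
```

```bash
python3 -m crank '[[0,0,0,-0.15,0.03,0.26,0],[0,0,0,-0.15,0.03,0.26,0],[0,0,0,-0.15,0.03,0.26,0],[0,0,0,-0.15,0.03,0.26,0],[0,0,0,-0.15,0.03,0.26,0],[0,0,0,0,0,0,0]]' >/dev/null; python3 st.py
python3 -c "
from h import *
shot('top','top4');b=cv2.imread('pics/top4.png')[155:195,205:285]
cv2.imwrite('pics/c4.png',cv2.convertScaleAbs(cv2.resize(b,(640,320),interpolation=cv2.INTER_CUBIC),alpha=1.6))"
```

```text
t 6.8 height 2.92 left -0.19 up -0.05 Fn -0.24 [ 0.36 -0.51 -0.01]
```

View pics/c4.png

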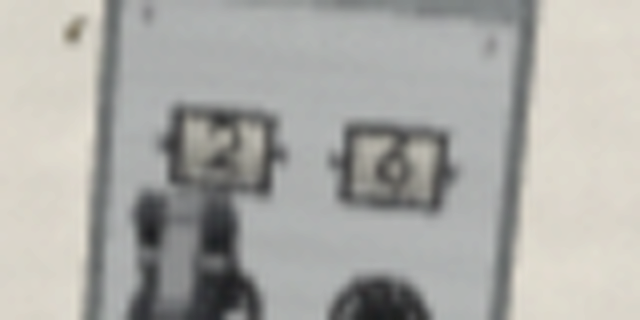

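The left window shows 2 and the right 6. Three more strokes to go on the left key.

```bash
for i in 1 2 3; do python3 -m crank '[[0,0,0,0.1,-0.02,-0.173,0],[0,0,0,0.1,-0.02,-0.173,0],[0,0,0,0.1,-0.02,-0.173,0],[0,0,0,0.1,-0.02,-0.173,0],[0,0,0,0.1,-0.02,-0.173,0],[0,0,0,0.1,-0.02,-0.173,0],[0,0,0,0.1,-0.02,-0.173,0],[0,0,0,0.05,-0.01,-0.087,0]]' >/dev/null; python3 st.py
python3 -m crank '[[0,0,0,0,0,0,0]]' >/dev/null; python3 st.py
python3 -m crank '[[0,0,0,-0.15,0.03,0.26,0],[0,0,0,-0.15,0.03,0.26,0],[0,0,0,-0.15,0.03,0.26,0],[0,0,0,-0.15,0.03,0.26,0],[0,0,0,-0.15,0.03,0.26,0],[0,0,0,0,0,0,0],[0,0,0,0,0,0,0]]' >/dev/null; python3 st.py; python3 -c "
from h import *
shot('top','st$i')"; done
python3 -c "
from h import *
i=[cv2.imread('pics/st%d.png'%k)[155:190,205:265] for k in (1,2,3)]
cv2.imwrite('pics/c5.png',cv2.convertScaleAbs(cv2.resize(np.hstack(i),(792,154),interpolation=cv2.INTER_CUBIC),alpha=1.6))"
```

```text
t 7.65 height -12.28 left 0.02 up 0.13 Fn 12.71 [-8.11  0.25 10.06]
t 7.75 height -12.03 left 0.05 up 0.16 Fn 10.40 [-6.32 -0.83  8.51]
t 8.45 height 2.87 left 0.65 up 0.55 Fn -0.57 [-0.46  0.52 -0.97]
t 9.3 height -12.21 left 0.45 up 0.45 Fn 12.07 [-6.96  2.6   9.71]
t 9.4 height -12.00 left 0.43 up 0.41 Fn 8.84 [-5.44  1.29  6.99]
t 10.1 height 2.69 left -0.17 up -0.11 Fn -0.12 [-0.46 -0.48 -0.35]
t 10.95 height -12.24 left 0.11 up 0.19 Fn 13.35 [-7.64  1.08 10.97]
t 11.05 height -12.02 left 0.10 up 0.20 Fn 9.92 [-7.11  1.07  7.31]
t 11.75 height 2.89 left 0.56 up 0.49 Fn -0.50 [ 0.39  0.36 -0.39]
```

View pics/c5.png

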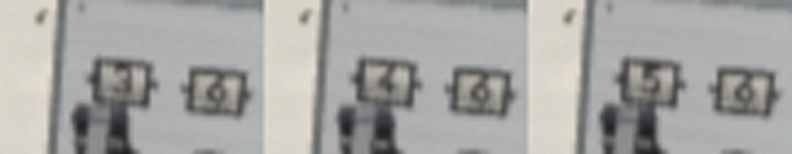

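The left window went 3, 4, 5 and the right still shows 6. Now to the units key.

```bash
python3 -m crank '[[0,0,0,-0.25,0.05,0.43,0],[0,0,0,-0.25,0.05,0.43,0],[0,0,0,-0.31,-1.63,0,0],[0,0,0,-0.31,-1.63,0,0],[0,0,0,-0.31,-1.64,0,0],[0,0,0,0.25,-0.05,-0.43,0],[0,0,0,0.25,-0.05,-0.43,0],[0,0,0,0,0,0,0]]' >/dev/null
sed -i 's/-tens)/-units)/' st.py; python3 st.py
```

```text
t 12.6 height 2.33 left 0.63 up 0.24 Fn 0.11 [-0.21 -0.18  0.03]
```

```bash
python3 -m crank '[[0,0,0,0.1,-0.02,-0.173,0],[0,0,0,0.1,-0.02,-0.173,0],[0,0,0,0.1,-0.02,-0.173,0],[0,0,0,0.1,-0.02,-0.173,0],[0,0,0,0.1,-0.02,-0.173,0],[0,0,0,0.1,-0.02,-0.173,0],[0,0,0,0.05,-0.01,-0.087,0]]' >/dev/null; python3 st.py
for i in 1 2; do python3 -m crank '[[0,0,0,0.025,-0.005,-0.043,0]]' >/dev/null; python3 st.py; done
```

```text
t 13.3 height -10.32 left 0.69 up 0.51 Fn 2.86 [-1.37  3.51  2.15]
t 13.4 height -10.79 left 0.44 up 0.53 Fn 3.05 [-2.16  2.29  2.04]
t 13.5 height -11.25 left 0.31 up 0.52 Fn 2.48 [-1.25  2.19  1.92]
```

```bash
for i in 1 2; do python3 -m crank '[[0,0,0,0.025,-0.005,-0.043,0]]' >/dev/null; python3 st.py; done
```

```text
t 13.6 height -11.70 left 0.28 up 0.54 Fn 5.26 [-2.37  4.16  4.27]
t 13.7 height -12.01 left 0.26 up 0.56 Fn 10.18 [-5.49  3.07  8.31]
```

```bash
python3 -m crank '[[0,0,0,-0.15,0.03,0.26,0],[0,0,0,-0.15,0.03,0.26,0],[0,0,0,-0.15,0.03,0.26,0],[0,0,0,-0.15,0.03,0.26,0],[0,0,0,-0.15,0.03,0.26,0],[0,0,0,0,0,0,0],[0,0,0,0,0,0,0]]' >/dev/null; python3 st.py; python3 -c "
from h import *
shot('top','su1')"
python3 -m crank '[[0,0,0,0.1,-0.02,-0.173,0],[0,0,0,0.1,-0.02,-0.173,0],[0,0,0,0.1,-0.02,-0.173,0],[0,0,0,0.1,-0.02,-0.173,0],[0,0,0,0.1,-0.02,-0.173,0],[0,0,0,0.1,-0.02,-0.173,0],[0,0,0,0.1,-0.02,-0.173,0],[0,0,0,0.05,-0.01,-0.087,0]]' >/dev/null; python3 st.py
python3 -m crank '[[0,0,0,0,0,0,0]]' >/dev/null; python3 st.py
python3 -m crank '[[0,0,0,-0.15,0.03,0.26,0],[0,0,0,-0.15,0.03,0.26,0],[0,0,0,-0.15,0.03,0.26,0],[0,0,0,-0.15,0.03,0.26,0],[0,0,0,-0.15,0.03,0.26,0],[0,0,0,0,0,0,0],[0,0,0,0,0,0,0]]' >/dev/null; python3 st.py;  python3 -c "
from h import *
shot('top','su2')
i=[cv2.imread('pics/su%d.png'%k)[155:190,205:265] for k in (1,2)]
cv2.imwrite('pics/c6.png',cv2.convertScaleAbs(cv2.resize(np.hstack(i),(792,231),interpolation=cv2.INTER_CUBIC),alpha=1.6))"
```

```text
t 14.4 height 2.75 left -0.33 up -0.13 Fn -0.13 [-0.24 -1.   -0.17]
t 15.25 height -12.23 left 0.00 up 0.21 Fn 13.50 [-7.91  0.62 11.04]
t 15.35 height -12.02 left -0.01 up 0.22 Fn 10.39 [-5.82 -0.07  8.71]
t 16.05 height 2.95 left 0.50 up 0.63 Fn -0.54 [ 0.98 -0.68 -0.  ]
```

View pics/c6.png

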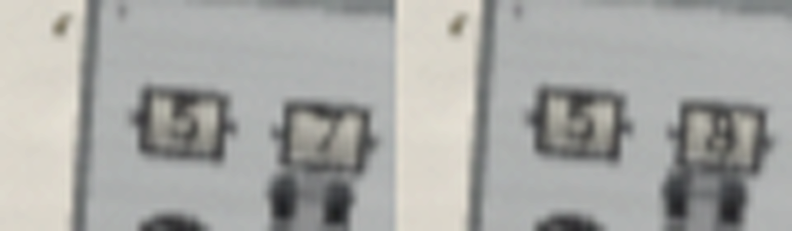

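The windows show 5 and 7, then 5 and 8. I'll back away and check with a clear view.

```bash
python3 -m crank '[[0,0,0,-1.2,0.2,2.1,0],[0,0,0,-1.2,0.2,2.1,0],[0,0,0,-1.2,0.2,2.1,0],[0,0,0,-1.2,-1,2.1,0],[0,0,0,-1.2,-2,2.1,0],[0,0,0,-1.2,-2.5,0.5,0],[0,0,0,0,-2.5,0,0],[0,0,0,0,0,0,0]]'; python3 -c "
from h import *
shot('top','end');b=cv2.imread('pics/end.png')
a=cv2.convertScaleAbs(cv2.resize(b[140:215,205:280],(450,450),interpolation=cv2.INTER_CUBIC),alpha=1.6)
o=cv2.resize(b[130:290,80:370],(450,248)); o=np.vstack([o,np.zeros((202,450,3),np.uint8)])
cv2.imwrite('pics/c7.png',cv2.resize(np.hstack([a,o]),(800,400)))"; sed -i 's/top0/end/; s/scene0/scene9/' fit.py; python3 fit.py 2>/dev/null
```

```text
time_s: 16.9
tool_pos: [476.2, 8.7, 186.0]
tool_rot: [0.199, 0.746, 0.614, 0.164]
wrist_force: [-0.4, 0.2, -0.2]
finger_gap: 0.3
finger_force: 0.0
top table z 0.5520531905667667
normal [-0.49322972  0.08770391  0.86546662] tilt 30.063970158143206 az 169.91730440689 c [603.40661381  99.72756237  58.85421678] 1410 std 0.8347012069863718
key 64 [560.6554351   82.0555312   59.27443353 251.609375   196.9375    ] 19.894899531941647 [560.57105403  81.27962834  58.68308131]
key 66 [569.73931395 131.2954234   59.21665326 229.93939394 194.96969697] 19.87125377249407 [569.99935273 131.21030968  58.61503809]
```

View pics/c7.png

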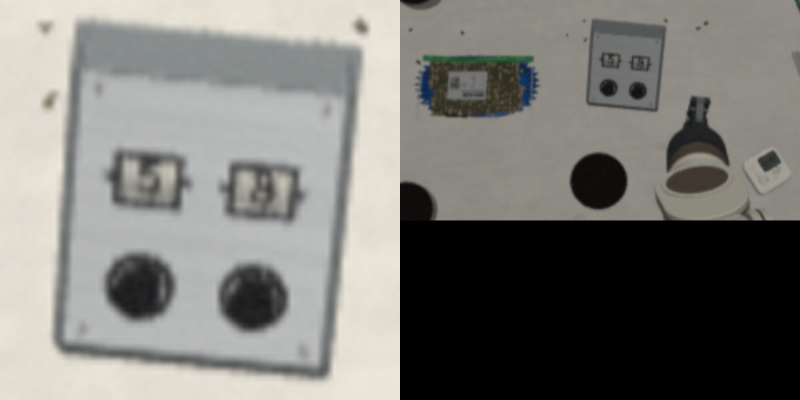

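The left window shows 5 and the right shows the digit after 7. Both keys are back up at 19.9 mm proud, and the bowl, tray and timer haven't moved. Handing in.

```bash
python3 -c "
from rig import workorder
print(workorder.hand_in())"
```

```text
the job is handed in; nothing more can be done
None
```

The job is handed in with the indicator at 58. The left window clearly reads 5. The last picture of the right one was too blurred to tell 8 from 9, so I take it as 8 because it clearly read 7 before one more full stroke. Key forces read about 13 N at most, both keys came back up, and the bowl, tray and timer look undisturbed.

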